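# Turn the flame crown onto its pin and press it home

### The job

After cleaning, the brass flame crown of the stove's bare burner was put back the wrong way round, so it stands proud on the locating pin. Push the crown round with a fingertip until its notch is over the pin, then press it down fully home on the burner. Do not pull it up or lift it off, and leave the other things on the stove and counter where they are.

Things in the scene. Friction and masses are not known exactly. Their poses are not given: they have to be found in the camera images.
- crown_turn (a joint): Turn of the crown about the vertical burner axis, in rad, growing anticlockwise seen from above. At 0 or a whole turn (6.283) the notch is over the pin; the fit forgives about 2 degrees either side. It turns either way without end stops, with slight friction (0.05 N m, more while pressed down on the pin), and stays where it is left.
- crown_height (a joint): Height of the crown above its seat, in m: about 0.006 while it stands on the pin, 0 when fully home. Its spigot is a snug fit in the burner cup: it stays level and does not drop by its own weight even with the notch over the pin; it needs a light push (3 N or more) straight down anywhere on its top. Pulled up, it would rise and stay up.
- crown_top (a point): Centre of the crown's flat top face, on the burner axis; z up, x points to the notch. Brass disc 120 mm across, 14 mm thick, with flame teeth round its rim; one notch, 15 mm wide, 11 mm deep, cut through the rim, a dark line on the top leading to it. Three upright steel lugs, 10 mm across, 9 mm high, stand on its top 38 mm from the axis, 56 mm free between them: a fingertip can push their sides. The rest is flat.
- notch (a point): Middle of the notch at the crown's underside, 57 mm from the burner axis.
- lug1 (a point): Centre of the top of the lug 60 degrees anticlockwise (from above) from the notch.
- lug2 (a point): Centre of the top of the lug opposite the notch.
- lug3 (a point): Centre of the top of the lug 60 degrees clockwise from the notch.
- pin_tip (a point): Tip of the fixed locating pin: bright metal, 10 mm in diameter, flat-topped, 57 mm from the burner axis, standing 6 mm above the crown's seat. It stands on a dark ear 18 mm wide that sticks out 17 mm beyond the crown's rim and shows from above where the pin is while the crown covers it.
- burner_axis (a point): Point on the vertical burner axis at the height of the crown's seat (22 mm above the stove's top). The dark burner cup below is 106 mm across.
- stove: Two-burner counter-top gas stove, steel with a black top, fixed, 380 mm deep (x), 620 mm wide (y), top 85 mm above the counter. Origin at the centre of its underside, front towards -x. The bare burner is on its right half (10 mm behind and 150 mm to the right of the centre); the other burner, 300 mm to the left, carries a fixed pan support with the pot.
- pot: Aluminium pot with its lid on, on the left burner's pan support, 182 mm across, 126 mm high with the lid's black knob, its top 266 mm above the counter. Origin at the centre of its underside. Leave alone.
- burner_cap: Loose dark-grey enamelled burner cap, a disc 86 mm across and 12 mm thick, lying on the stove's top near its front edge between the burners. Origin at the centre of its underside. Leave alone.
- pan_support: Loose dark cast-iron pan support, a ring 212 mm across with four prongs, 55 mm high, standing on the counter right of the stove. Origin at the centre of its underside. Leave alone.
- brush: Cleaning brush with a blue handle, 200 mm long, lying on the counter right of the stove. Leave alone.
- juice_bottle: Yellow drink bottle with an orange cap, 62 mm across, 200 mm high. Origin at the centre of its underside. Leave alone.
- tea_bottle: Green tea bottle with a white cap, 62 mm across, 210 mm high. Origin at the centre of its underside. Leave alone.
- cup_stack: Stack of paper cups, 88 mm across, about 140 mm high. Origin at the centre of its underside. Leave alone.

How it is judged:
At the end, for the whole second after the job is handed in: The crown is down on its seat to within 1 mm, its notch round the pin (centres within 3.5 mm seen from above), at rest, and every bystander is within 20 mm of where it stood (value of joint crown_height below 0.001 m and horizontal distance between notch and pin_tip below 0.0035 m and velocity of joint crown_turn between -0.05 and 0.05 rad/s and not (distance of any of pot, burner_cap, pan_support, brush, juice_bottle, tea_bottle, cup_stack from where it was at the start of the episode above 0.02 m)); the robot touches nothing.
It fails at once if the crown is lifted: it rises more than 12 mm above its seat (6 mm above where it started) (value of joint crown_height above 0.012 m).
It fails at once if the pot, burner cap, pan support, brush, a bottle or the cup stack is moved by more than 20 mm (distance of any of pot, burner_cap, pan_support, brush, juice_bottle, tea_bottle, cup_stack from where it was at the start of the episode above 0.02 m).
It also fails if it takes over 64 s, if anything falls off the work surface, if the arm or the gripper's body presses on something with over 40 N, if the wrist force passes 120 N, or if a joint passes its speed limit or range.

### The arm

A 6-joint arm with a two-finger parallel gripper is mounted at the origin on the work surface. World frame = base frame: x ahead of the robot, y to its left, z up, the work surface at z = 0. Lengths are in m, angles in rad, forces in N, time in s.
With the tool pointing down it reaches from about 0.35 to 0.775 m from the base axis. Payload 7.3 kg.
Tool frame: the origin (TCP) lies on the centre line of the jaws, within the pads' length; the fingertips stand robot.nose_length ahead of it and the grasp point (between the pads) is the TCP (robot.nose_length is the distance from the TCP to the fingertips, in m); z points along the fingers, y is the direction in which the jaws open and shut (so a half turn about z gives the same grasp; the last joint's range is limited). The gripper opens to 92 mm and grips with 3 to 60 N. Pads are 19 mm wide; open, the fingers measure 130 mm over their backs; the gripper's body (75 mm by 190 mm) begins 47 mm behind the grasp point.
Start: joints at [1.162, 0.342, 1.524, -0, 1.275, -0.146], TCP at [0.136, 0.507, 0.246] pointing down, gripper open.
Joint ranges: [-2.53, 2.53], [-0.77, 2.02], [0.04, 2.7], [-1, 4.14], [0.28, 2.66], [-3.11, 3.11]. Speed limits (rad/s): [2.57, 2.57, 3.14, 3.14, 3.14, 3.14].

### API

Orientations are given as [roll, pitch, yaw] about the fixed x, y, z axes, in that order (R = Rz(yaw) Ry(pitch) Rx(roll)).
In Python, from cell import robot, read_camera gives the robot as it stands.
- The arm moves only by the shell command python3 -m crank 'ROWS' [FORCE]. ROWS is JSON, a list of rows, each a list of 7 numbers: the shift along the tool's x, y, z in cm, then the turn, a rotation vector about the tool's x, y, z in degrees, then the opening, from 0 (shut) to 1 (fully open). In form: [[tx, ty, tz, wx, wy, wz, jaw], ...]. A call has 1 to 5 rows; each row is the pose to reach, as a shift and turn from the pose commanded when the call began, along the tool's axes at that moment; what a row does not reach only later rows make up. A row lasts 1/8 s, in which the tool goes at most 62.5 mm and 10.7 degrees, less where a joint would pass 70% of its speed; a pose out of reach is approached as far as the arm can. A call with a gripper value outside its range is refused whole. The fingers move at their own pace and stop on an object; FORCE is the grip in N (left out, the last holds). Time passes only in rows, so rows that repeat a pose let the fingers close. It gives the time, the measured TCP pose, the force and the opening at its end, in the units of the state.
- robot.observe(): the state, without advancing time (a new reading comes with each control period).
- read_camera(name): name is "scene" or "top" or "wrist"; returns a dict with "frame" (400x640x3 uint8, red, green, blue), "intrinsics" (3x3 intrinsics, pixels), "R" (3x3) and "t" (3): a world point X has camera coordinates R X + t. Camera axes: x right, y down, z forward; pixel columns grow to the right and rows downward; lengths in m; the calibration is good to about 2 mm. A picture is of the moment at which its call begins. There is no depth.
- robot.hand_in(): hands the job in, once; it reports no verdict.
The state is a dict: "time": time; "qpos": joint angles; "qvel": joint speeds; "joint_efforts": joint torques, N m; "tool_pos": TCP position; "tool_rot": TCP orientation; "contact_force": force on the tool from outside, world axes, zero at the start; "torque": the same for the moment, N m; "opening": finger opening in m.
Only numpy, scipy, OpenCV 4.12 (cv2) and the standard library are available. Lean on these libraries where they do the work, as an engineer would, in place of code of your own. Each camera call takes 0.05 s, during which the arm holds its last target.

## Working session

There is one attempt and no reset: what is moved stays moved. The work goes in short steps, Python scripts to look and compute and a shell command to move; the robot and the scene stay as the last step left them, time stands still between calls to the robot, and variables do not carry over. Pictures are saved under pics/ and viewed, and the job is handed in when it is done.

```bash
ls; mkdir -p pics; python3 - <<'E'
from cell import robot, read_camera
import cv2
print(robot.observe(), robot.nose_length)
for n in ("scene","top","wrist"):
    c=read_camera(n); cv2.imwrite(f"pics/a_{n}.png",c["frame"][:,:,::-1])
    print(n,c["intrinsics"].tolist(),c["R"].round(4).tolist(),c["t"].round(4).tolist())
E
```

```text
pics
{'time': 0.0, 'qpos': array([ 1.16200009e+00,  3.42700700e-01,  1.52502333e+00, -1.49849872e-05,
        1.27538033e+00, -1.45995255e-01]), 'qvel': array([-0.00049709,  0.00026176, -0.00070661,  0.00091869, -0.00059099,
        0.00016326]), 'joint_efforts': array([ 3.82552080e-04, -4.31232512e+01, -2.44226682e+01,  7.18720886e-02,
        5.58517501e-02, -1.05313893e-04]), 'tool_pos': array([0.13621665, 0.50663032, 0.24505416]), 'tool_rot': array([-3.14009494e+00, -2.05742513e-04,  2.87879589e+00]), 'contact_force': array([-0.99614791,  0.15993277,  0.75693237]), 'torque': array([0.03761748, 0.01905572, 0.03723759]), 'opening': 0.09199346582594718} 0.019
scene [[512.3962276600467, 0.0, 322.29142311093784], [0.0, 512.3962276600467, 194.14337699848733], [0.0, 0.0, 1.0]] [[-0.3443, 0.9387, -0.0166], [0.5742, 0.1966, -0.7948], [-0.7428, -0.2832, -0.6067]] [0.1132, -0.2291, 2.2457]
top [[427.6579261075384, 0.0, 317.85167450937246], [0.0, 427.6579261075384, 199.6306326979138], [0.0, 0.0, 1.0]] [[0.0203, -0.9996, -0.0175], [-0.9964, -0.0188, -0.0822], [0.0818, 0.0191, -0.9965]] [0.0855, 0.4978, 1.646]
wrist [[330.2701495556999, 0.0, 318.2301796449157], [0.0, 330.2701495556999, 198.3558957087077], [0.0, 0.0, 1.0]] [[0.259, 0.9659, -0.0014], [0.9355, -0.2505, 0.2493], [0.2405, -0.0659, -0.9684]] [-0.5254, -0.031, 0.3891]
```

View pics/a_scene.png

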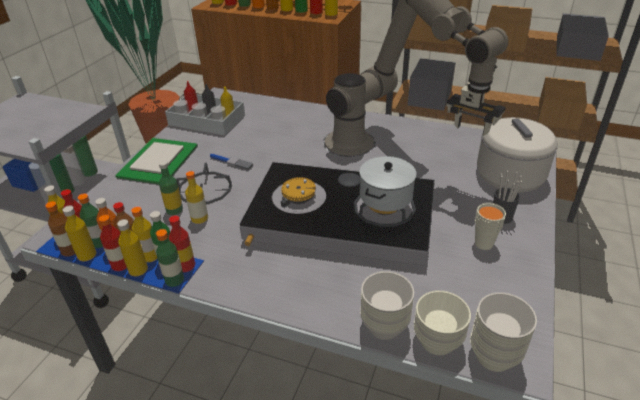

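View pics/a_top.png

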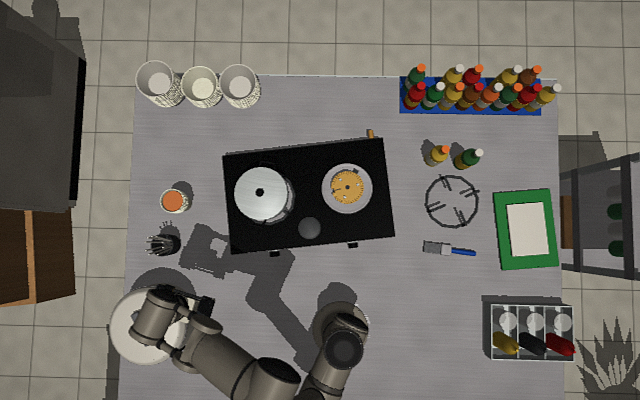

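View pics/a_wrist.png

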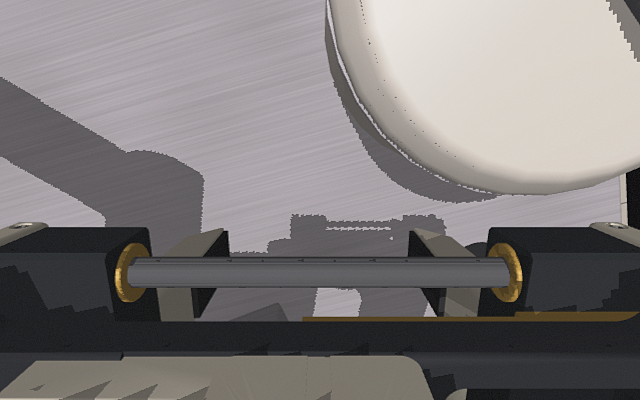

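```bash
cat > h.py <<'E'
from cell import robot, read_camera
import numpy as np, cv2
def ray(c,u,v,z):
    K=np.array(c["intrinsics"]);R=np.array(c["R"]);t=np.array(c["t"])
    d=R.T@np.linalg.solve(K,[u,v,1.]);o=-R.T@t
    return o+d*(z-o[2])/d[2]
def px(c,X):
    p=np.array(c["intrinsics"])@(np.array(c["R"])@np.array(X)+np.array(c["t"]));return p[:2]/p[2]
def crop(c,name,u0,u1,v0,v1,s):
    cv2.imwrite(name,cv2.resize(c["frame"][v0:v1,u0:u1,::-1],None,fx=s,fy=s,interpolation=cv2.INTER_CUBIC))
E
python3 - <<'E'
from h import *
c=read_camera("top"); crop(c,"pics/b_top.png",312,382,152,222,8)
print(ray(c,347,187,.127))
s=read_camera("scene"); crop(s,"pics/b_scene.png",262,337,165,221,10)
E
```

```text
[ 0.53567575 -0.01242349  0.127     ]
```

View pics/b_top.png

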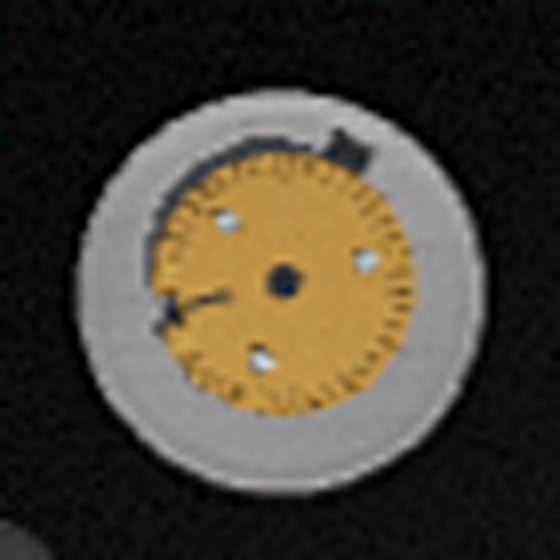

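View pics/b_scene.png

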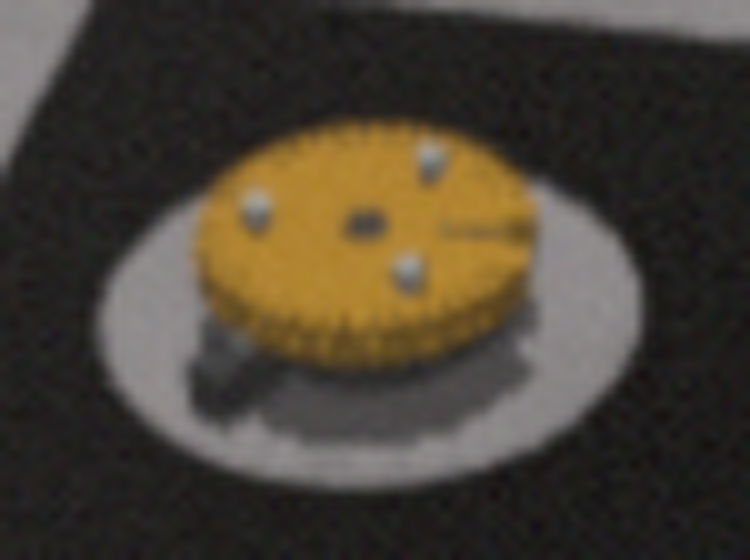

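The top view shows the crown centred near (347,187), with its notch to the left (333,191) and the pin's ear at upper right (356,171). The crown therefore needs about 132° clockwise. My plan is to put the open jaws astride the burner axis and turn the tool about it, so that one finger pushes a lug.

```bash
cat >> h.py <<'E'
from scipy.spatial.transform import Rotation as Ro
def need(target):
    o=robot.observe(); R=Ro.from_euler("xyz",o["tool_rot"]).as_matrix()
    return (R.T@(np.array(target)-o["tool_pos"])*100).round(2)
E
python3 - <<'E'
from h import *
c=read_camera("top")
f=lambda u,v,z:ray(c,312+(u+.5)/8-.5,152+(v+.5)/8-.5,z)
ctr=f(283,281,.127); print(ctr)
for n,u,v,z in(("notch",168,313,.127),("ear",349,150,.105),("l",226,219,.136),("l",365,260,.136),("l",262,360,.136)):
    p=f(u,v,z); d=p-ctr; print(n,p.round(4),np.hypot(*d[:2]).round(4),np.degrees(np.arctan2(d[1],d[0])).round(1))
print("pot",ray(c,260,191,.26))
print(need([ctr[0],ctr[1],.38]))
E
```

```text
[ 0.53682036 -0.01217843  0.127     ]
notch [0.5212 0.0401 0.127 ] 0.0546 106.7
ear [ 0.6011 -0.043   0.105 ] 0.0713 -25.6
l [0.5637 0.0146 0.136 ] 0.0379 44.9
l [ 0.5461 -0.0488  0.136 ] 0.0378 -75.8
l [ 0.4996 -0.0028  0.136 ] 0.0384 165.8
pot [0.50179634 0.28511074 0.26      ]
[-52.16 -39.72 -13.44]
```

```bash
python3 -m crank '[[0,0,-6,0,0,0,0.6],[0,0,-12,0,0,0,0.6],[0,0,-15,0,0,0,0.6]]'
```

```text
time: 0.68
tool_pos: [0.1365, 0.5073, 0.3993]
tool_rot: [3.137, 0.001, 2.879]
contact_force: [-0.4, -0.4, -0.6]
opening: 0.0663
```

```bash
python3 -m crank '[[-5,-3.8,0,0,0,0,0.6],[-10,-7.6,0,0,0,0,0.6],[-15,-11.4,0,0,0,0,0.6],[-20,-15.2,0,0,0,0,0.6],[-25,-19,0,0,0,0,0.6]]'; python3 -c "
from h import *
print(need([.537,-.012,.38]))"
```

```text
time: 1.3
tool_pos: [0.3283, 0.2581, 0.3959]
tool_rot: [3.141, 0.001, 2.879]
contact_force: [0.3, 0.3, 0.2]
opening: 0.0551
[-27.16 -20.67   1.59]
```

```bash
python3 -m crank '[[-5,-3.8,0,0,0,0,0.6],[-10,-7.6,0,0,0,0,0.6],[-15,-11.4,0,0,0,0,0.6],[-20,-15.2,0,0,0,0,0.6],[-25,-19,0,0,0,0,0.6]]'; python3 -m crank '[[-2,-1.6,2,0,0,0,0.6],[-2,-1.6,7,0,0,0,0.6],[-2,-1.6,12,0,0,0,0.6],[-2,-1.6,12,0,0,0,0.6]]'; python3 - <<'E'
from h import *
print(robot.observe()["qpos"].round(3))
print(need([.537,-.012,.28]))
c=read_camera("wrist"); cv2.imwrite("pics/c_w.png",c["frame"][:,:,::-1])
c=read_camera("top"); cv2.imwrite("pics/c_t.png",c["frame"][:,:,::-1])
E
```

```text
time: 1.92
tool_pos: [0.5196, 0.0106, 0.3958]
tool_rot: [3.141, 0.0, 2.879]
contact_force: [1.3, 0.5, 0.5]
opening: 0.0551
time: 2.42
tool_pos: [0.5319, -0.0079, 0.2725]
tool_rot: [-3.141, -0.008, 2.879]
contact_force: [0.5, -0.7, 0.5]
opening: 0.055
[-0.159  0.34   1.452  0.     1.358 -1.467]
[-0.6  -0.26 -0.76]
```

View pics/c_w.png

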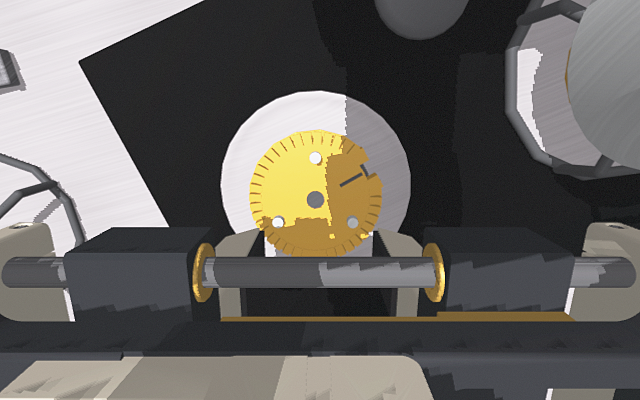

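Wrist view: all three lugs are visible, near (316,158), (278,223) and (353,223). I'll enlarge the crop to refine the axis position.

```bash
python3 - <<'E'
from h import *
c=read_camera("wrist"); crop(c,"pics/d_w.png",240,400,125,265,5)
E
```

```text
(no output)
```

View pics/d_w.png

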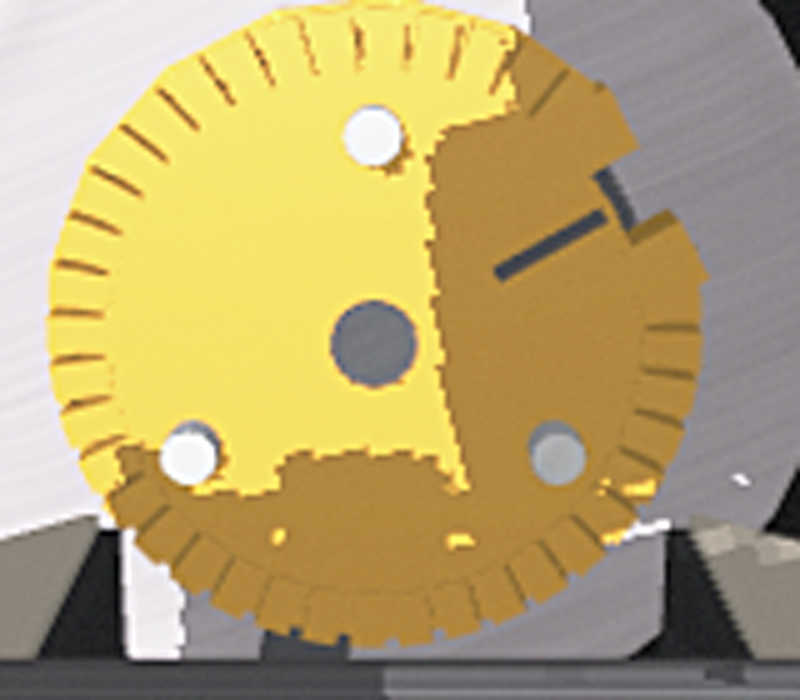

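```bash
python3 - <<'E'
from h import *
c=read_camera("wrist")
f=lambda u,v,z:ray(c,240+(u+.5)/5-.5,125+(v+.5)/5-.5,z)[:2]
L=[f(371,134,.136),f(558,457,.136),f(188,457,.136)]
m=np.mean(L,0); print("centre lugs",m,"hole",f(373,343,.127))
an=lambda d:np.degrees(np.arctan2(d[1],d[0])).round(2)
for p in L: print(p, np.hypot(*(p-m)),an(p-m))
print("line",an(f(602,215,.127)-f(500,273,.127)), "notch pts", an(f(605,172,.127)-m),an(f(632,240,.127)-m))
for z in(.095,.105,.107): print("ear",an(f(306,640,z)-m),np.hypot(*(f(306,640,z)-m)),an(f(262,635,z)-m),an(f(350,645,z)-m))
print(need([*m,.25]), robot.observe()["tool_pos"])
E
```

```text
centre lugs [ 0.53690832 -0.01127964] hole [ 0.53731096 -0.01137893]
[ 0.49995044 -0.00148934] 0.03823263764414563 165.16
[0.5639222  0.01565916] 0.03815033982735462 44.92
[ 0.54685232 -0.04800874] 0.03805140917252511 -74.85
line 105.3 notch pts 111.75 96.79
ear -26.43 0.07405237023218941 -33.5 -19.21
ear -26.7 0.06957702541595076 -33.98 -19.25
ear -26.76 0.06868215638667138 -34.08 -19.26
[-0.25 -0.25  2.84] [ 0.53500492 -0.00818565  0.27838626]
```

```bash
python3 -m crank '[[-0.25,-0.25,3,0,0,0,0.6],[-0.25,-0.25,8,0,0,0,0.6],[-0.25,-0.25,10,0,0,0,0.6],[-0.25,-0.25,10,0,0,0,0.6]]'; python3 - <<'E'
from h import *
print(need([.5370,-.0113,.150]))
c=read_camera("wrist"); cv2.imwrite("pics/e_w.png",c["frame"][:,:,::-1])
c=read_camera("scene"); crop(c,"pics/e_s.png",242,362,120,220,6)
E
```

```text
time: 3.12
tool_pos: [0.5359, -0.0111, 0.1762]
tool_rot: [3.142, 0.0, 2.879]
contact_force: [-0.3, 0.6, 0.8]
opening: 0.0551
[-0.11  0.01  2.62]
```

View pics/e_w.png

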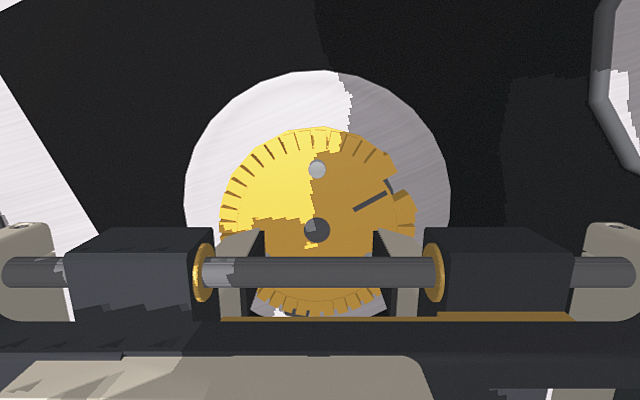

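View pics/e_s.png

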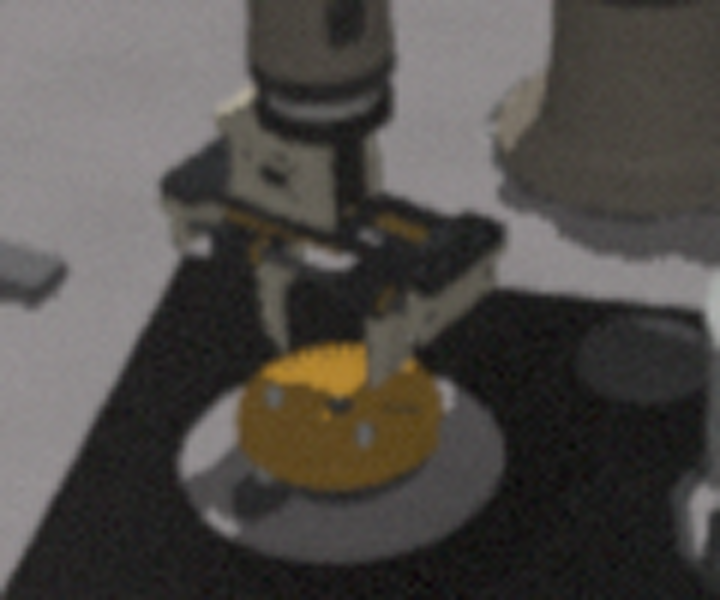

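Wrist and scene views: the fingers sit astride the crown centre at (317,231), clear of the lugs. The tips taper, so I'll open to about 64 mm before going down.

```bash
python3 -m crank '[[-0.1,0,0,0,0,0,0.7],[-0.1,0,1.3,0,0,0,0.7],[-0.1,0,2.5,0,0,0,0.7],[-0.1,0,2.6,0,0,0,0.7]]'; python3 - <<'E'
from h import *
o=robot.observe();print(o["contact_force"],o["torque"],o["tool_pos"],o["opening"])
c=read_camera("wrist"); cv2.imwrite("pics/f_w.png",c["frame"][:,:,::-1])
E
```

```text
time: 3.72
tool_pos: [0.5357, -0.0113, 0.1482]
tool_rot: [-3.141, -0.003, 2.879]
contact_force: [-0.1, -0.1, -0.8]
opening: 0.064
[-0.1273609  -0.14543252 -0.83333094] [-0.01369679 -0.04252915 -0.00532603] [ 0.5356836  -0.01130238  0.14824746] 0.06402412861506863
```

View pics/f_w.png

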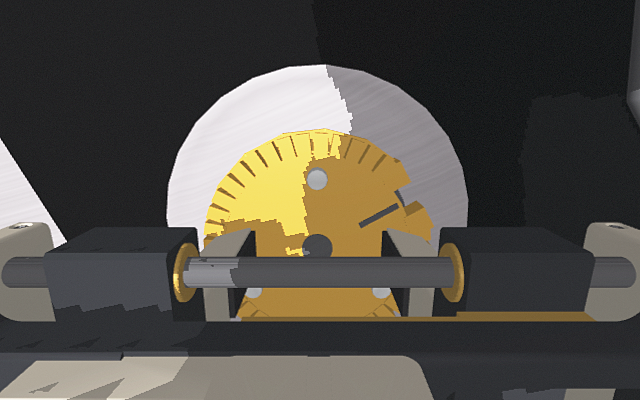

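No contact force, and the tips are about 2 mm above the top. I'll turn clockwise, which is +z of the down-pointing tool, gently until it touches.

```bash
python3 -m crank '[[-0.1,0,-0.1,0,0,2,0.7],[-0.1,0,-0.1,0,0,5,0.7],[-0.1,0,-0.1,0,0,8,0.7],[-0.1,0,-0.1,0,0,12,0.7],[-0.1,0,-0.1,0,0,16,0.7]]'; python3 - <<'E'
from h import *
o=robot.observe();print(o["contact_force"],o["torque"],o["tool_pos"],o["opening"])
c=read_camera("wrist"); cv2.imwrite("pics/g_w.png",c["frame"][:,:,::-1])
E
```

```text
time: 4.4
tool_pos: [0.5375, -0.0114, 0.1511]
tool_rot: [3.141, -0.0, 2.596]
contact_force: [-1.0, 2.0, 0.1]
opening: 0.0641
[-1.02818513  2.04605575  0.08608988] [0.21386348 0.18549526 0.07467371] [ 0.53747081 -0.01142824  0.15106461] 0.06406659293253485
```

View pics/g_w.png

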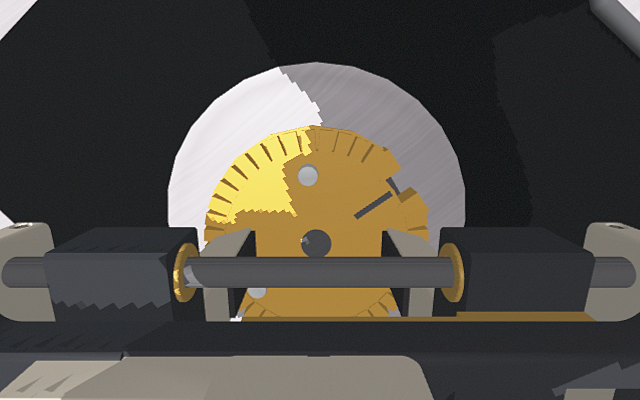

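```bash
python3 -m crank '[[0,0,0,0,0,8,0.7],[0,0,0,0,0,16,0.7],[0,0,0,0,0,24,0.7],[0,0,0,0,0,32,0.7],[0,0,0,0,0,40,0.7]]'; python3 - <<'E'
from h import *
o=robot.observe();print(o["contact_force"],o["torque"],o["tool_pos"],o["opening"])
c=read_camera("wrist"); cv2.imwrite("pics/h_w.png",c["frame"][:,:,::-1])
E
```

```text
time: 5.08
tool_pos: [0.5378, -0.0114, 0.1511]
tool_rot: [3.141, -0.0, 1.897]
contact_force: [0.3, 1.4, -0.2]
opening: 0.0642
[ 0.25274567  1.37820272 -0.23615292] [ 0.23596937 -0.0393354   0.09175461] [ 0.53782641 -0.01136019  0.15112063] 0.0642282673560975
```

View pics/h_w.png

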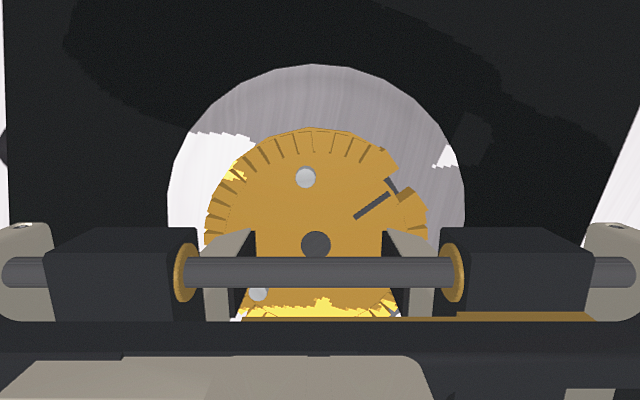

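The crown follows the tool. Next I'll measure the crown angle relative to the tool yaw from the dark line and the hole.

```bash
python3 - <<'E'
from h import *
c=read_camera("wrist"); crop(c,"pics/i_w.png",280,440,140,260,5)
E
```

```text
(no output)
```

View pics/i_w.png

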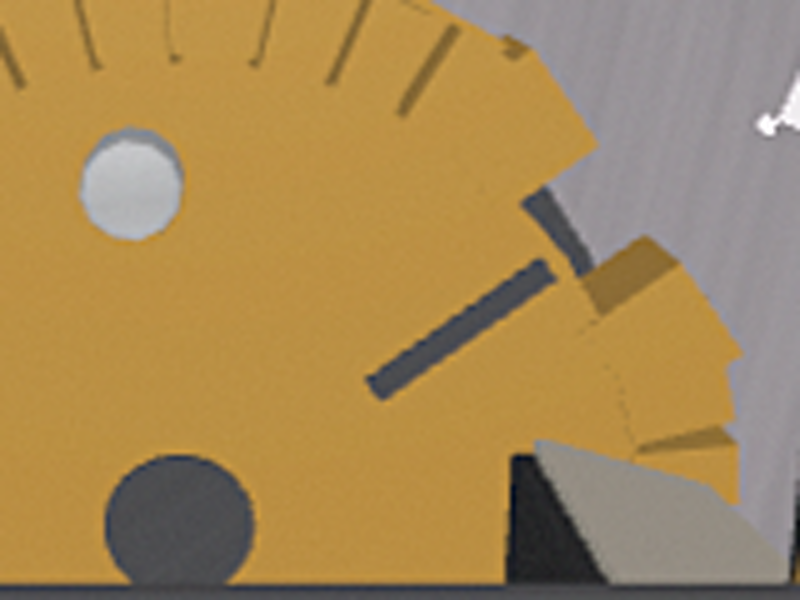

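```bash
python3 - <<'E'
from h import *
c=read_camera("wrist")
f=lambda u,v,z:ray(c,280+(u+.5)/5-.5,140+(v+.5)/5-.5,z)[:2]
an=lambda d:np.degrees(np.arctan2(d[1],d[0])).round(2)
h=f(180,528,.127);print("hole",h)
print("line",an(f(547,270,.127)-f(376,388,.127)),an(f(547,270,.127)-h),an(f(376,388,.127)-h))
# notch far inner corners on top (522,203)&(605,315 )
print("notch",an((f(523,203,.127)+f(603,314,.127))/2-h), "outer",an((f(597,146,.127)+f(680,264,.127))/2-h))
p=f(131,189,.136);print("lug",an(p-h),np.hypot(*(p-h)))
print("yaw",np.degrees(robot.observe()["tool_rot"][2]))
E
```

```text
hole [ 0.53656249 -0.01152541]
line 55.37 55.9 56.34
notch 55.85 outer 55.89
lug 115.66 0.03839637684585976
yaw 109.08330959762164
```

```bash
python3 -m crank '[[0,0,0,0,0,8,0.7],[0,0,0,0,0,16,0.7],[0,0,0,0,0,24,0.7],[0,0,0,0,0,32,0.7],[0,0,0,0,0,40,0.7]]'; python3 -m crank '[[0,0,0,0,0,8,0.7],[0,0,0,0,0,16,0.7],[0,0,0,0,0,24,0.7],[0,0,0,0,0,30,0.7],[0,0,0,0,0,34,0.7]]'; python3 - <<'E'
from h import *
o=robot.observe();print(o["contact_force"],o["torque"],o["tool_pos"],np.degrees(o["tool_rot"]))
c=read_camera("wrist"); cv2.imwrite("pics/j_w.png",c["frame"][:,:,::-1]); crop(c,"pics/j_wc.png",280,440,140,260,5)
E
```

```text
time: 5.85
tool_pos: [0.5383, -0.0117, 0.1511]
tool_rot: [3.14, -0.001, 1.202]
contact_force: [2.0, 1.3, -0.3]
opening: 0.0642
time: 6.48
tool_pos: [0.5384, -0.012, 0.1512]
tool_rot: [3.14, -0.002, 0.61]
contact_force: [1.6, -0.1, -0.4]
opening: 0.0643
[ 1.56466672 -0.09943371 -0.4288176 ] [-0.12468633 -0.1163238   0.05069707] [ 0.53837961 -0.01200098  0.15119121] [ 1.79901290e+02 -9.08723239e-02  3.49780495e+01]
```

View pics/j_w.png

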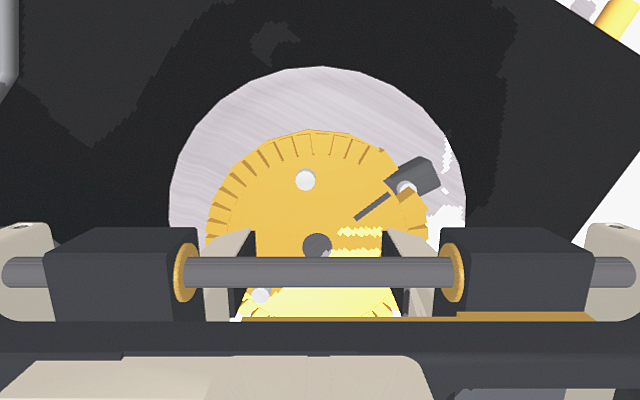

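View pics/j_wc.png

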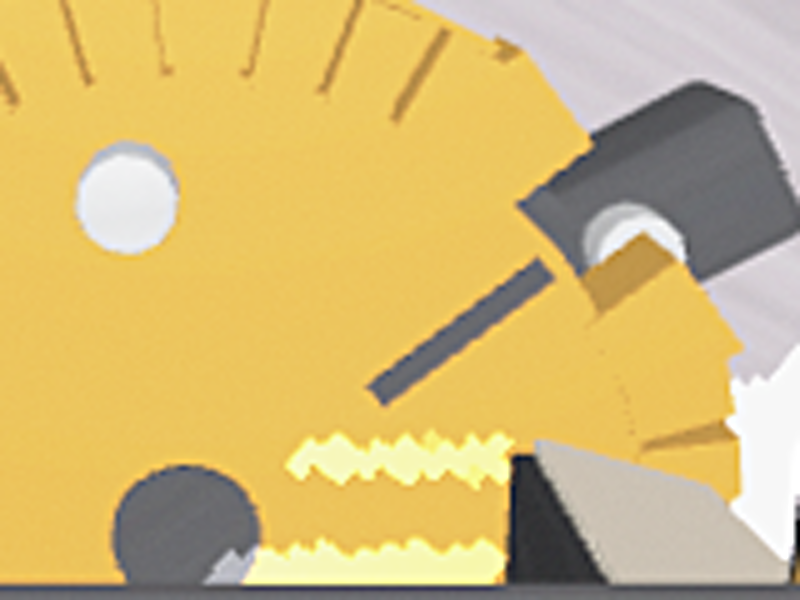

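The pin is now visible through the notch: its top is near crop (642,253), with the ear around it. I'll compute the remaining angle.

```bash
python3 - <<'E'
from h import *
c=read_camera("wrist")
f=lambda u,v,z:ray(c,280+(u+.5)/5-.5,140+(v+.5)/5-.5,z)[:2]
an=lambda d:np.degrees(np.arctan2(d[1],d[0])).round(2)
h=f(186,538,.127);print("hole",h)
print("line",an(f(546,270,.127)-h),an(f(377,392,.127)-h))
print("notch",an((f(520,203,.127)+f(603,314,.127))/2-h), "outer",an((f(593,146,.127)+f(683,262,.127))/2-h))
p=f(127,204,.136);print("lug",an(p-h),np.hypot(*(p-h)))
for v in(247,253,258):
  q=f(642,v,.113);print("pin",an(q-h),np.hypot(*(q-h)))
for X in (h,[.5369,-.0113],[.5375,-.0114]):print("ear edges end mid", an(f(780,165,.107)-X), "pin",an(f(642,253,.113)-X))
print("yaw",np.degrees(robot.observe()["tool_rot"][2]), robot.observe()["tool_pos"])
E
```

```text
hole [ 0.53618005 -0.01134779]
line -16.54 -15.8
notch -16.62 outer -16.81
lug 43.19 0.03823650367885499
pin -25.57 0.05759058909139345
pin -26.18 0.057300028503076056
pin -26.7 0.0570625197626902
ear edges end mid -26.43 pin -26.18
ear edges end mid -26.71 pin -26.55
ear edges end mid -26.84 pin -26.73
yaw 35.06672015715144 [ 0.53808793 -0.01193848  0.15109933]
```

```bash
python3 -m crank '[[0,0,0,0,0,4,0.7],[0,0,0,0,0,7.5,0.7],[0,0,0,0,0,9,0.7],[0,0,0,0,0,9.5,0.7],[0,0,0,0,0,9.5,0.7]]'; python3 - <<'E'
from h import *
o=robot.observe();print(o["contact_force"],o["torque"],o["tool_pos"],np.degrees(o["tool_rot"]))
c=read_camera("wrist"); crop(c,"pics/k_wc.png",280,440,140,260,5)
E
```

```text
time: 7.2
tool_pos: [0.5376, -0.0117, 0.1508]
tool_rot: [3.142, -0.0, 0.445]
contact_force: [2.0, -1.2, 0.8]
opening: 0.0646
[ 1.98368847 -1.1787812   0.75739419] [-0.1449275  -0.08735927  0.08578679] [ 0.53756553 -0.01169053  0.15077764] [ 1.79996880e+02 -1.35332904e-02  2.55142666e+01]
```

View pics/k_wc.png

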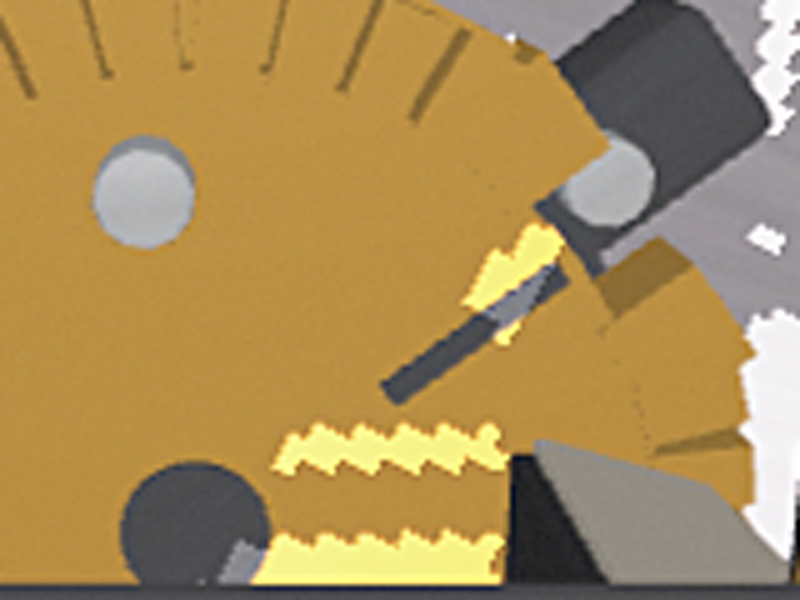

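```bash
python3 - <<'E'
from h import *
c=read_camera("wrist")
f=lambda u,v,z:ray(c,280+(u+.5)/5-.5,140+(v+.5)/5-.5,z)[:2]
an=lambda d:np.degrees(np.arctan2(d[1],d[0])).round(2)
h=f(195,535,.127);print("hole",h)
print("line",an(f(558,273,.127)-h),an(f(392,391,.127)-h))
print("notch",an((f(535,205,.127)+f(613,317,.127))/2-h), "outer",an((f(608,147,.127)+f(695,265,.127))/2-h))
p=f(144,198,.136);print("lug-60",an(p-h)-60,np.hypot(*(p-h)))
q=f(609,182,.113);print("pin",an(q-h),np.hypot(*(q-h)))
E
```

```text
hole [ 0.53621444 -0.01134634]
line -26.67 -26.32
notch -26.7 outer -26.78
lug-60 -27.189999999999998 0.03831287889418792
pin -26.34 0.05708234674369948
```

The crown is at about −26.7° and the pin at −26.4°, well inside the 2° fit. I'll back the finger off the lug a little and press down with both fingertips.

```bash
python3 -m crank '[[0,0,0,0,0,-2,0.7],[0,0,0.3,0,0,-2,0.7],[0,0,0.5,0,0,-2,0.7],[0,0,0.65,0,0,-2,0.7],[0,0,0.8,0,0,-2,0.7]]'; python3 -m crank '[[0,0,0.1,0,0,0,0.7],[0,0,0.2,0,0,0,0.7],[0,0,0.3,0,0,0,0.7],[0,0,0.3,0,0,0,0.7]]'; python3 - <<'E'
from h import *
o=robot.observe();print(o["contact_force"],o["torque"],o["tool_pos"],np.degrees(o["tool_rot"]))
c=read_camera("wrist"); crop(c,"pics/l_wc.png",280,440,140,260,5)
E
```

```text
time: 7.92
tool_pos: [0.5372, -0.0116, 0.1426]
tool_rot: [-3.141, 0.001, 0.479]
contact_force: [-3.3, 0.5, 3.3]
opening: 0.0645
time: 8.43
tool_pos: [0.5375, -0.0117, 0.1397]
tool_rot: [-3.142, -0.0, 0.479]
contact_force: [-2.7, 0.8, 4.0]
opening: 0.0644
[-2.68293401  0.77932233  3.9646896 ] [-0.00950328  0.53588365 -0.02754498] [ 0.53753127 -0.01167098  0.13973952] [-1.79998058e+02 -9.81753640e-03  2.74425243e+01]
```

View pics/l_wc.png

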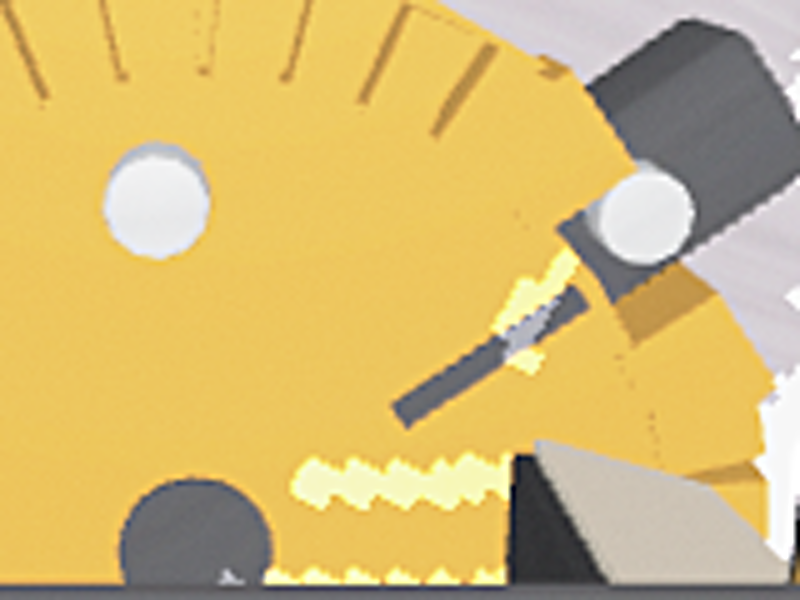

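The descent looks about right, with the tips at 0.1207 m. I'll press a little harder to be sure the crown is bottomed.

```bash
python3 -m crank '[[0,0,0.1,0,0,0,0.7],[0,0,0.2,0,0,0,0.7],[0,0,0.3,0,0,0,0.7],[0,0,0.4,0,0,0,0.7],[0,0,0.4,0,0,0,0.7]]'
```

```text
time: 9.1
tool_pos: [0.5377, -0.0116, 0.1393]
tool_rot: [3.14, -0.002, 0.479]
contact_force: [-10.7, 0.8, 30.1]
opening: 0.0643
```

Firmly bottomed: 30 N with only 0.4 mm of extra travel. I'll ease off, turn clear of the lug and withdraw.

```bash
python3 -m crank '[[0,0,-0.4,0,0,0,0.7],[0,0,-0.7,0,0,0,0.7],[0,0,-0.8,0,0,-3,0.7],[0,0,-0.8,0,0,-7,0.7],[0,0,-0.8,0,0,-7,0.7]]'; python3 -m crank '[[0,0,-2,0,0,0,0.7],[0,0,-6,0,0,0,0.7],[0,0,-12,0,0,0,0.7],[0,0,-13,0,0,0,0.7],[0,0,-13,0,0,0,0.7]]'; python3 - <<'E'
from h import *
o=robot.observe();print(o["contact_force"],o["tool_pos"])
c=read_camera("wrist"); crop(c,"pics/m_wc.png",240,400,125,245,5)
c=read_camera("scene"); cv2.imwrite("pics/m_s.png",c["frame"][:,:,::-1])
E
```

```text
time: 9.72
tool_pos: [0.5375, -0.0117, 0.1432]
tool_rot: [-3.141, 0.0, 0.6]
contact_force: [0.4, -0.7, 0.2]
opening: 0.0643
time: 10.35
tool_pos: [0.5376, -0.0117, 0.2737]
tool_rot: [3.141, -0.001, 0.6]
contact_force: [-0.7, -0.4, -1.0]
opening: 0.0645
[-0.7094679  -0.39447849 -0.98085941] [ 0.53760739 -0.0117305   0.27372977]
```

View pics/m_wc.png

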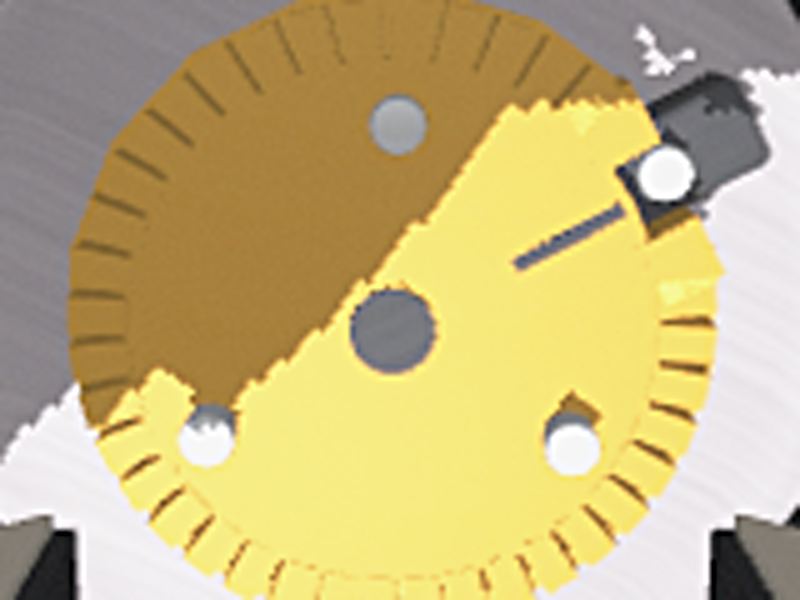

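View pics/m_s.png

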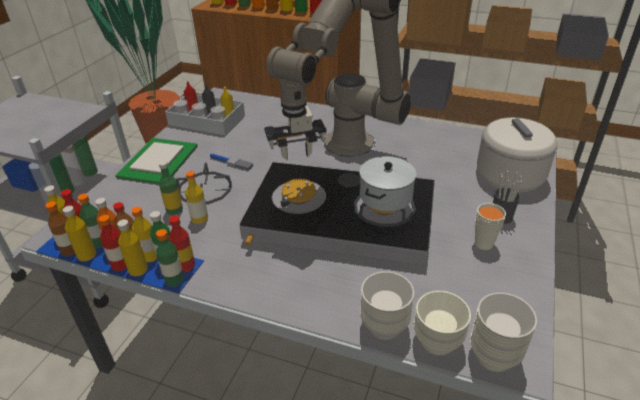

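The pin now sits in the notch and the rest of the scene is unchanged. One check of height and angle: at which assumed lug height does the lug circle come out at 38.15 mm radius, the value measured before?

```bash
python3 - <<'E'
from h import *
c=read_camera("wrist")
f=lambda u,v,z:ray(c,240+(u+.5)/5-.5,125+(v+.5)/5-.5,z)[:2]
an=lambda d:np.degrees(np.arctan2(d[1],d[0])).round(2)
for z in(.128,.130,.132,.134,.136):
    L=[f(398,125,z),f(208,440,z),f(572,447,z)]; m=np.mean(L,0)
    print(z,m.round(4),np.mean([np.hypot(*(p-m)) for p in L]).round(5),[an(p-m) for p in L])
h=f(393,331,.121);q=f(665,174,.113)
print("hole",h,"line",an(f(620,211,.121)-h),an(f(517,266,.121)-h),"pin",an(q-h),np.hypot(*(q-h)))
s=read_camera("scene"); crop(s,"pics/n_s.png",262,337,165,221,10)
E
```

```text
0.128 [ 0.5352 -0.0109] 0.03772 [np.float64(33.06), np.float64(153.41), np.float64(-86.86)]
0.13 [ 0.5356 -0.0106] 0.03745 [np.float64(33.06), np.float64(153.41), np.float64(-86.86)]
0.132 [ 0.536  -0.0104] 0.03718 [np.float64(33.06), np.float64(153.41), np.float64(-86.86)]
0.134 [ 0.5365 -0.0101] 0.03692 [np.float64(33.06), np.float64(153.41), np.float64(-86.86)]
0.136 [ 0.5369 -0.0098] 0.03665 [np.float64(33.06), np.float64(153.41), np.float64(-86.86)]
hole [ 0.53536521 -0.010866  ] line -27.01 -27.21 pin -26.5 0.05615479758291164
```

View pics/n_s.png

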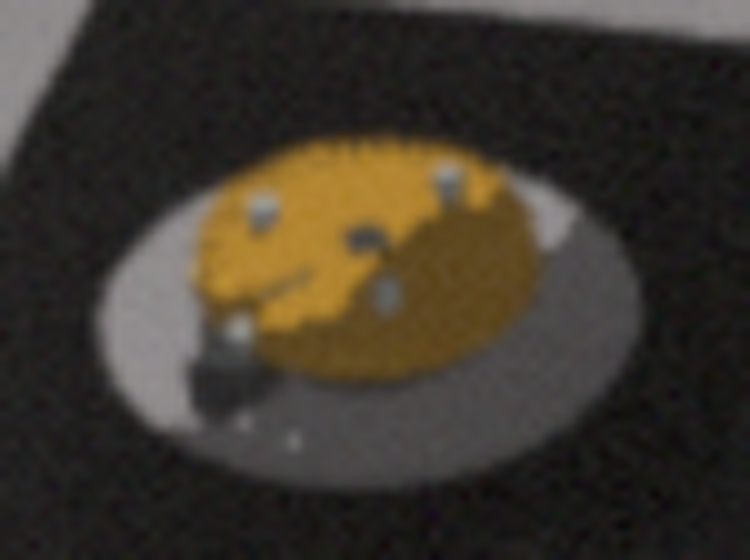

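In the scene view the crown's centre hole dropped from row 223 to 238 of the 10× crop. That is 1.5 px, where a 6 mm drop would give about 1.4 px. Nothing is touching, so I'm handing in.

```bash
python3 -c "
from cell import robot
print(robot.hand_in(), robot.observe()['time'])"
```

```text
the job is handed in; nothing more can be done
the job is handed in; nothing more can be done
```

I turned the crown about 132° clockwise until its notch was over the pin, then pressed it fully down. The job is handed in, but no verdict is reported. I straddled the burner axis with the open jaws and pushed one lug by turning the tool. I pressed down with both fingertips, then backed off and withdrew; the last move ended at 10.35 s.

**Last checks**
- **Angle:** notch at about −27.1° and pin at −26.5°, roughly 0.6 mm apart at the rim and within the fit. The pin is visible inside the notch.
- **Height:** pressing with 30 N moved it only 0.4 mm further, with the fingertips at the seated height. The scene camera shows a drop of 1.5 px, which is about 6 mm.
- **Bystanders:** they look unmoved in the scene image; I did not measure their positions. The tool was clear of everything when I handed in.

**Disagreement:** the lug circle measured in the last wrist picture came out at 37.5 mm instead of about 38.1 mm. That would put the crown lower than its seat, so I take it as camera error of a few millimetres; it does not suggest the crown is standing high.

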